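# Close the used-blade tin, then take off its dust cap

## Robot

A 7-joint arm with a two-finger parallel gripper is mounted at the origin on a cart in front of the work surface, level with it; the furniture and walls round the work are solid. World frame = base frame: x ahead of the robot, y to its left, z up, the work surface at z = 0. Lengths are in mm, angles in degrees, forces in N, time in s.
With the tool pointing down it reaches from about 400 to 850 mm from the base axis. Payload 6.9 kg.
Tool frame: the origin (TCP) lies on the mounting face of the last link; the fingertips stand 173 mm ahead of it and the grasp point (between the pads) lies 155 mm ahead of it (tcp_to_tips is the z of the fingertips in the tool frame, in mm); z points along the fingers, y is the line along which they close (so a half turn about z gives the same grasp; the last joint's range is limited). The gripper opens to 85 mm and grips with 20 to 120 N. Pads are 22 mm wide; open, the fingers measure 114 mm over their backs; the gripper's body (76 mm by 85 mm) begins 54 mm behind the grasp point. The pads swing forward as they close: fully open they stand 13 mm farther back than shut.
Start: joints at [72.565, 29.078, -13.613, 85.955, 7.202, 65.827, -8.869], TCP at [248.987, -573.257, 404.675] pointing down, gripper open.
Joint ranges: [-176.47, 176.47], [-13.61, 117.27], [-81.72, 77.17], [0.22, 143.17], [-87.28, 267.28], [10, 112.55], [-165.47, 165.47]. Speed limits (degrees/s): [136.94, 136.94, 180, 180, 180, 180, 180].

## Interface

Orientations are given as [roll, pitch, yaw] about the fixed x, y, z axes, in that order (R = Rz(yaw) Ry(pitch) Rx(roll)).
In Python, from workcell import * gives the robot as it stands.
- The arm moves only by the tool servo_tool, never from a script. Its argument "targets" is a list of rows, each an object of numbers: "ax", "ay", "az": the turn, a rotation vector about the world's x, y, z in rad; "x", "y", "z": the shift along the world's x, y, z in cm; "claw": the opening, from -1 (shut) to 1 (fully open). A call has 1 to 8 rows; each row shifts and turns the commanded pose from where the row before left it; what a row does not reach is not made up. A row lasts 1/8 s, in which the tool goes at most 62.5 mm and 10.7 degrees, less where a joint would pass 70% of its speed; a pose out of reach is approached as far as the arm can. A call is refused whole if a number of a shift passes 6.25 or a number of a turn 0.188, either way. A call with a gripper value outside its range is refused whole. The fingers move at their own pace and stop on an object; the grip force is fixed at half the most. Time passes only in rows, so rows that do not move let the fingers close. It gives the time, the measured TCP pose, the force, the opening and the grip force at its end, in the units of the state.
- get_obs(): the state, without advancing time (a new reading comes with each control period).
- capture(name): name is "scene" or "top"; returns the picture (420x560x3 uint8, red, green, blue); there is no depth.
- camera_model(name): a dict with "fov_y" (degrees; the focal length in pixels is half the picture's height over the tangent of half this angle, whatever the lens; pixels are square), "cx", "cy" (the principal point, pixels), "eye" and "orientation" of the camera in the world. Camera axes: x right, y up, looking along -z (the intrinsics and any distortion apply to the point x, -y, -z); pixel columns grow to the right and rows downward; lengths in mm; the calibration is good to about 2 mm. A picture is of the moment at which its call begins. camera_model takes no time and is no camera call.
- job_done(): hands the job in; it is judged then, once.
The state is a dict: "time_s": time; "q": joint angles; "qd": joint speeds; "joint_torque": joint torques, N m; "tcp_pos": TCP position; "eef_rot": TCP orientation; "contact_force": force on the tool from outside, world axes, zero at the start; "torque": the same for the moment, N m; "finger_gap": finger opening in mm; "grasp_force": force on a finger pad.
Only numpy, scipy, OpenCV 4.12 (cv2) and the standard library are available. Lean on these libraries where they do the work, as an engineer would, in place of code of your own. Each camera call takes 0.05 s, during which the arm holds its last target. There are 200 camera calls.

## Task

The used-blade tin has been emptied: close it with its double lid, holding the inner slotted lid through the two thumb notches of the dust cap so that the cap rides along on it, turning the nested set to match the tin and lowering it until the slotted lid is fully home before you let go of it. Then make the tin ready for the next blade: lift the dust cap alone, leaving the slotted lid seated and undisturbed, and finish while holding the cap level and still in the gripper, at least 8 cm higher than it sat on the tin; do not put it down. Do not shove the tin away or disturb the things lying around.

Things in the scene. Friction and masses are not known exactly. Their poses are not given: they have to be found in the camera images.
- blade_tin: Used-blade tin, open, empty, 0.55 kg, loose on the bench (whose top is at z = 6 mm here). Rounded rectangle 86 mm (its x) by 54 mm (its y) outside, 62 mm high, rolled rim; mouth 80.5 x 48.5 mm. Origin: centre of the underside, z up. Tin and lid set stand in one of two places each: at the bench front, or behind the drawer cabinet (131 mm high).
- slotted_lid: Inner slotted lid, aluminium, 0.14 kg, right way up inside the dust cap. Body 90 (x) x 58 (y) x 14 mm with a blade slot 44 x 4 mm along x; below it a plug 77 x 45 mm, 8 mm deep, lower edge rounded, that enters the tin's mouth (either way round). Origin: centre of the plug's underside, z up; the body spans z = 8 to 22 mm. It stands on its plug. Fully home: origin 54 mm above the tin's.
- dust_cap: Dust cap, tinplate, 0.11 kg, loosely over the slotted lid (2 mm play), resting on its top. 98 (x) x 66 (y) mm outside; flat top face 21.5 mm above the skirt's lower edge. In the middle of both long sides a thumb notch 40 mm wide, 6 mm into the top, where fingers reach the slotted lid's sides (58 mm apart). Origin: centre of the skirt's lower edge, z up; nested 3 mm above the slotted lid's origin.
- cap_knob (a point): Grip point of the round wooden knob in the middle of the cap's top, 32.5 mm above the cap's origin. The knob is 19 mm across here and rises 17 mm from the top face (its top is 6 mm above this point). Lifted by it, the cap comes away alone and leaves the slotted lid behind.
- paint_jar: Bystander, not to be disturbed: small enamel paint tin with a blue lid, 31 mm across, 34 mm high. Origin: centre of the underside.
- wheelset: Bystander, not to be disturbed: spare wheelset: two grey wheels on an axle, 44 x 25 x 25 mm. Origin: centre of the underside.
- pliers: Bystander, not to be disturbed: flat-nose pliers, 45 x 146 x 10 mm. Origin: centre of the underside.
- screwdriver: Bystander, not to be disturbed: red-handled screwdriver, 19 x 135 x 19 mm. Origin: centre of the underside.
- tape_roll: Bystander, not to be disturbed: roll of masking tape lying flat, 65 mm across, 19 mm high. Origin: centre of the underside.
- tweezers: Bystander, not to be disturbed: steel tweezers, 12 x 113 x 9 mm. Origin: centre of the underside.
- offcut: Bystander, not to be disturbed: pine offcut, 40 x 75 x 22 mm. Origin: centre of the underside.
There are look-alikes about, which are no part of the job. Leave any green look-alike of the blade_tin alone.

How it is judged (in metres and radians):
On the way, in this order (a step that is already met when the one before it is completed fails the run):
1. the nested set is lifted off the bench, the cap riding on the slotted lid, which the fingers hold (height (world z) of slotted_lid above 0.03 m and contact force between the fingers and slotted_lid above 0.5 N and z of dust_cap in the frame of slotted_lid between 0 and 0.006 m and horizontal distance between dust_cap and slotted_lid below 0.006 m), for 0.2 s.
2. the slotted lid is fully home on the tin, the cap still nested over it, and the slotted lid is let go (z of slotted_lid in the frame of blade_tin between 0.052 and 0.056 m and horizontal distance between slotted_lid and blade_tin below 0.004 m and angle between the x axis of slotted_lid and the x axis of blade_tin, either way round below 0.1 rad and angle between slotted_lid's own z axis and vertical below 0.04 rad and angle between blade_tin's own z axis and vertical below 0.03 rad and z of dust_cap in the frame of slotted_lid between 0 and 0.006 m and horizontal distance between dust_cap and slotted_lid below 0.006 m and contact force between the fingers and slotted_lid below 0.05 N), for 0.2 s.
3. the cap alone is lifted clear of the slotted lid, which stays home (z of slotted_lid in the frame of blade_tin between 0.052 and 0.056 m and horizontal distance between slotted_lid and blade_tin below 0.004 m and angle between the x axis of slotted_lid and the x axis of blade_tin, either way round below 0.1 rad and angle between slotted_lid's own z axis and vertical below 0.04 rad and angle between blade_tin's own z axis and vertical below 0.03 rad and z of dust_cap in the frame of slotted_lid above 0.03 m and contact force between the fingers and dust_cap above 0.3 N), for 0.1 s.
At the end, for the whole second after the job is handed in: Slotted lid home on the tin (within 2 mm of its seat, level, in line); the cap held still in the fingers alone, level within about 11 degrees, its lower edge at least 78 mm higher than when it sat on the tin (135 mm above the tin's underside) (z of slotted_lid in the frame of blade_tin between 0.052 and 0.056 m and horizontal distance between slotted_lid and blade_tin below 0.004 m and angle between the x axis of slotted_lid and the x axis of blade_tin, either way round below 0.1 rad and angle between slotted_lid's own z axis and vertical below 0.04 rad and angle between blade_tin's own z axis and vertical below 0.03 rad and z of dust_cap in the frame of blade_tin above 0.135 m and contact force between the fingers and dust_cap above 0.5 N and angle between dust_cap's own z axis and vertical below 0.2 rad and linear speed of dust_cap below 0.03 m/s and contact force between dust_cap and slotted_lid below 0.02 N and contact force between dust_cap and blade_tin below 0.02 N and contact force between the arm and slotted_lid below 0.05 N and contact force between the arm and blade_tin below 0.05 N and linear speed of each of blade_tin, slotted_lid below 0.02 m/s); the arm keeps its last pose, push and grip.
It fails at once if the slotted lid is over the tin, out of its mouth, without the fingers holding it: dropped on, or pulled up again with the cap (horizontal distance between slotted_lid and blade_tin below 0.06 m and z of slotted_lid in the frame of blade_tin above 0.064 m and contact force between the fingers and slotted_lid below 0.02 N).
It fails at once if the tin is shoved more than 30 mm or tipped (distance of blade_tin from where it was at the start of the episode above 0.03 m or angle between blade_tin's own z axis and vertical above 0.3 rad).
It fails at once if a bystander is moved more than 25 mm (distance of any of paint_jar, wheelset, pliers, screwdriver, tape_roll, tweezers, offcut from where it was at the start of the episode above 0.025 m).
It also fails if it takes over 45 s, if anything falls off the work surface, if the arm or the gripper's body presses on something with over 40 N, if the wrist force passes 120 N, or if a joint passes its speed limit or range.

## Working session

There is one attempt and no reset: what is moved stays moved. The work goes in short steps, Python scripts to look and compute and a tool call to move; the robot and the scene stay as the last step left them, time stands still between calls to the robot, and variables do not carry over. Pictures are saved under pics/ and viewed, at most 10 in all, crops included, and the job is handed in when it is done.

Besides the shell and the picture viewer there is one more tool, called after "Call:" by a JSON object that holds its "op" and its "data". servo_tool: Moves the arm, as the interface text tells. Its arguments: {"type":"object","properties":{"targets":{"type":"array"}},"required":["targets"]}

```bash
mkdir -p pics; ls; python3 - <<'E'
from workcell import *
import cv2
for n in("scene","top"):
    im=capture(n); cv2.imwrite(f"pics/{n}0.png",im[:,:,::-1]); print(n,camera_model(n))
print(get_obs())
E
```

```text
pics
scene {'fov_y': 48.51821153664404, 'cx': 279.06301888492015, 'cy': 206.62540563887774, 'eye': array([-306.73921122, -620.93870147,  588.09704584]), 'orientation': array([ 62.96285378,  -0.58949216, -53.08232372])}
top {'fov_y': 54.4492216056072, 'cx': 270.6073731338077, 'cy': 214.971901075425, 'eye': array([ 410.65417926,    8.62430284, 1229.19745688]), 'orientation': array([  6.75168927,  -0.25568907, -90.0240963 ])}
{'time_s': 0.1, 'q': array([ 72.56336188,  29.12024863, -13.609537  ,  86.00304759,
         7.2015529 ,  65.82764768,  -8.8703681 ]), 'qd': array([ 0.05688558, -0.07228896, -0.08609429, -0.10544845,  0.08645361,
       -0.01018133, -0.09151267]), 'joint_torque': array([-4.85530647e-03, -6.21834111e+01, -2.19419450e+00, -2.50206953e+01,
        1.27067094e-02,  7.79207650e-03,  1.31735945e-06]), 'tcp_pos': array([ 248.8997497 , -573.10818009,  403.92110107]), 'eef_rot': array([-1.79907765e+02,  1.36189192e-03,  2.34808275e+01]), 'contact_force': array([ 0.22135789, -0.68557658,  0.56672192]), 'torque': array([ 0.01610796, -0.01885354, -0.06373775]), 'grasp_force': 0.0, 'finger_gap': 85.43493120739006}
```

View pics/scene0.png

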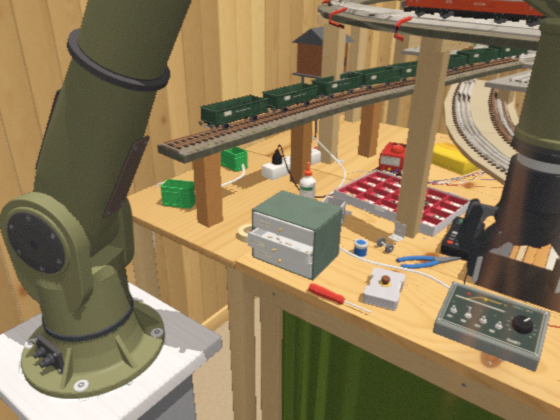

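View pics/top0.png

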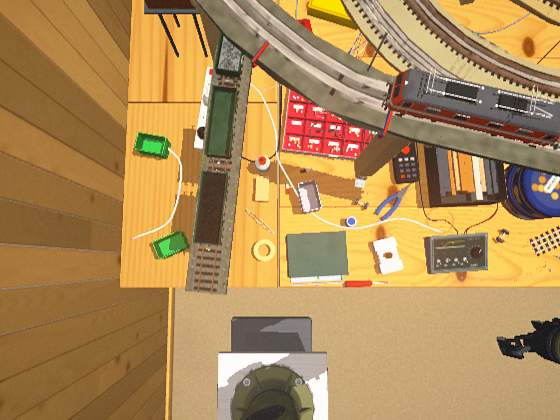

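The scene view shows the lid set (cap with knob) at about (384,287). The top view shows the same set at (387,255) and a grey open box behind the cabinet at (309,196). There are green open boxes at (152,146) and (171,244), which are look-alikes. The grey one fits the description, so I'll confirm it in a crop.

```bash
cat > h.py <<'E'
import numpy as np, cv2
from workcell import *
from scipy.spatial.transform import Rotation as R
def cam(n):
    m=camera_model(n); H=420; f=H/2/np.tan(np.radians(m['fov_y']/2))
    return f,m['cx'],m['cy'],m['eye'],R.from_euler('xyz',m['orientation'],degrees=True).as_matrix()
def cast(n,uv,z):
    f,cx,cy,e,Q=cam(n); uv=np.atleast_2d(uv).astype(float)
    d=np.c_[(uv[:,0]-cx)/f,-(uv[:,1]-cy)/f,-np.ones(len(uv))]@Q.T
    return e+d*((z-e[2])/d[:,2])[:,None]
def proj(n,p):
    f,cx,cy,e,Q=cam(n); c=(np.atleast_2d(p)-e)@Q
    return np.c_[cx+f*c[:,0]/-c[:,2],cy-f*c[:,1]/-c[:,2]]
E
python3 - <<'E'
from h import *
a=cv2.imread("pics/top0.png")[170:300,270:420]
cv2.imwrite("pics/c0.png",cv2.resize(a,None,fx=4.5,fy=4.5,interpolation=cv2.INTER_CUBIC))
print(cast("top",[[387,255],[309,196]],68).round())
E
```

```text
[[ 434. -327.   68.]
 [ 603. -107.   68.]]
```

View pics/c0.png

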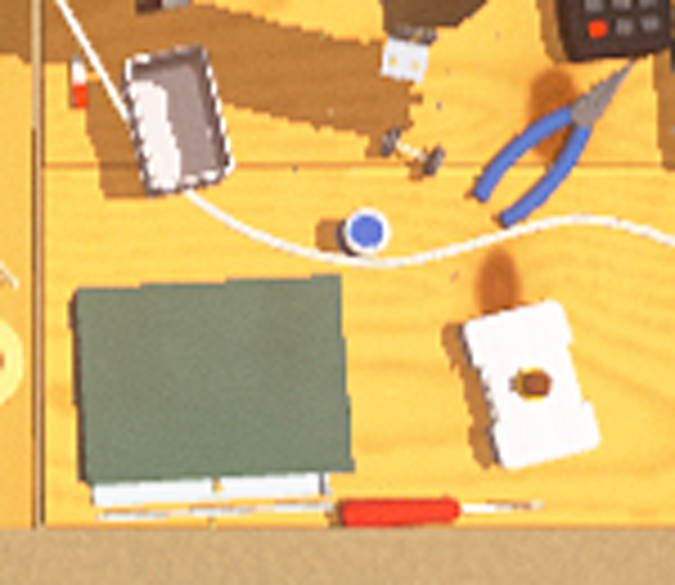

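The crop confirms both. The cap with its wooden knob is at crop (532,385), with notches on its long sides. The grey open tin is at crop (180,120), right behind the cabinet. Next I'll measure both with masks.

```bash
python3 - <<'E'
from h import *
im=cv2.imread("pics/top0.png"); hsv=cv2.cvtColor(im,cv2.COLOR_BGR2HSV)
def rect(box,z,smax,vmin,tag):
    x0,y0,x1,y1=box; m=np.zeros(im.shape[:2],np.uint8)
    s=hsv[y0:y1,x0:x1]; m[y0:y1,x0:x1]=((s[...,1]<smax)&(s[...,2]>vmin))*255
    m=cv2.morphologyEx(m,cv2.MORPH_OPEN,np.ones((3,3)) )
    c=max(cv2.findContours(m,0,1)[0],key=cv2.contourArea)
    p=cast("top",c[:,0,:],z)[:,:2].astype(np.float32)
    r=cv2.minAreaRect(p); print(tag,r,cv2.boundingRect(c), cv2.boxPoints(r).round(1).tolist()); 
rect((365,230,410,280),30.5,60,150,"cap")
rect((292,176,325,217),68,75,60,"tin"); rect((292,176,325,217),68,90,40,"tin")
# knob
s=hsv[246:264,378:398]; m=((s[...,1]>100)).astype(np.uint8); mm=cv2.moments(m,True)
k=[378+mm['m10']/mm['m00'],246+mm['m01']/mm['m00']]; print(k,mm['m00'],cast("top",k,42))
print(cast("top",[[286,236],[345,232],[347,273]],137))
E
```

```text
cap ((434.9673156738281, -339.38726806640625), (99.29528045654297, 67.11986541748047), 14.4807710647583) (373, 237, 30, 37) [[378.5, -319.29998779296875], [395.29998779296875, -384.29998779296875], [491.3999938964844, -359.5], [474.6000061035156, -294.5]]
tin ((597.2926635742188, -103.75923156738281), (78.14422607421875, 51.04745101928711), 15.793155670166016) (298, 184, 21, 29) [[552.7000122070312, -89.80000305175781], [566.5999755859375, -139.0], [641.7999877929688, -117.69999694824219], [627.9000244140625, -68.5999984741211]]
tin ((599.9835815429688, -105.14498138427734), (88.89889526367188, 61.77914047241211), 13.098799705505371) (297, 182, 24, 31) [[549.7000122070312, -85.0999984741211], [563.7000122070312, -145.3000030517578], [650.2999877929688, -125.19999694824219], [636.2999877929688, -65.0]]
[388.13793103448273, 254.56896551724137] 58.0 [[ 435.63502906 -337.44140961   42.        ]]
[[ 483.24190396  -37.51103912  137.        ]
 [ 493.96531802 -195.91221003  137.        ]
 [ 385.00965652 -198.83837854  137.        ]]
```

```bash
python3 - <<'E'
from h import *
im=cv2.imread("pics/top0.png")
a=im[176:222,288:334]; cv2.imwrite("pics/c1.png",cv2.resize(a,None,fx=12,fy=12,interpolation=cv2.INTER_NEAREST))
hsv=cv2.cvtColor(im,cv2.COLOR_BGR2HSV)
print("S");print(hsv[180:216,294:328,1][::2,:])
E
```

```text
S
[[173 173 169 170 176 178 175 174 169 170 177 176 179 161 148  90  82  96
   91 104 105 133 167 173 165 168 174 167 170 174 170 173 171 171]
 [170 170 174 181 186 139  59  34  10  68 102  79  56  64  75  94  85  86
   90  93  78  37 132 173 174 171 171 167 181 171 173 169 175 172]
 [181 175 184 158   2  56 101  94  95  91  89  88  87  80  76  70  66  58
  113  82  78  80  64 168 174 173 174 173 170 173 179 172 170 171]
 [148 180 175  95   0  48  79  65  64  55  53  51  50  50  48  51  49  50
   60  63  75  78  13 111 168 176 169 169 170 171 169 175 175 173]
 [ 42 155 133  86  65  33  30  29  28  27  52  50  52  47  45  50  47  49
   47  50  70  77  80  49 146 179 166 172 172 174 175 183 175 175]
 [ 18  19 135  43  28   0  15  12  12  13  12  12  22  47  47  56  52  53
   54  48  65  74  84  10 119 182 167 169 167 166 175 173 171 173]
 [193  39  34  89 104  56  31  16  14  13  14  14   9  44  52  54  48  48
   51  49  48  75  80  85  45 144 173 170 179 169 170 175 171 176]
 [176 186  61   0  64  35   0  13  13  13  14  12  12  48  49  50  50  50
   49  51  50  60  72  82   8 143 160
[... 740 characters left out ...]
 170 169 169 183 174 145  93  27   5  13  13  13  13  11  10  50  50
   51  50  50  51  52  48  70  84 102   0 114 183 176 174 174 176]
 [170 171 170 170 173 177 184  24  66  16  21  12  13  13  11   9  47  50
   50  56  49  30  13  10  42  55  17 127 164 159 158 161 158 161]
 [174 170 173 175 173 172 177 136  90  18  17  16   6   7  12  42  44  38
   32  32  66  77  34  46 141 129 154 151 159 154 156 157 155 156]
 [168 174 170 171 175 170 176 183 101  84  80  76  36  26  57 113  81  40
   19 149 166 172 165 163 162 161 161 160 159 161 157 160 159 163]
 [169 170 169 166 166 165 177 172 169 140 158 160 165 162 160 155 160 161
   72   9  11  72 159 164 160 150 157 153 156 153 150 157 155 150]]
```

View pics/c1.png

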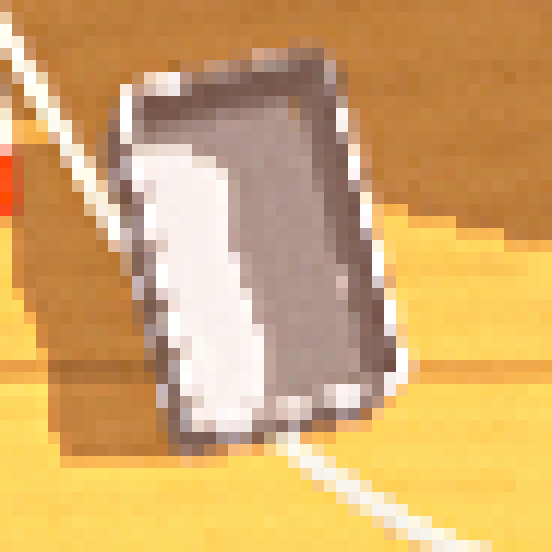

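```bash
cat >> h.py <<'E'
def edge(S,n,a,b,z,out,thr,half=5,trim=.18,notch=None):
    """subpixel outer edge near world segment a-b (height z): along outward normal, S crosses thr from outside inwards.
    returns a robust line: point, direction"""
    a,b,out=map(np.array,(a,b,out)); P=[]
    for t in np.linspace(trim,1-trim,60):
        if notch and notch[0]<t<notch[1]: continue
        ds=np.linspace(half,-half,81)
        w=np.c_[(a+(b-a)*t)+ds[:,None]*out,np.full(81,z)]
        uv=proj(n,w).astype(np.float32)
        s=cv2.remap(S,uv[:,:1],uv[:,1:],cv2.INTER_LINEAR).ravel()
        i=np.where((s[:-1]>=thr)&(s[1:]<thr))[0]
        if len(i): P.append((w[i[0],:2]+w[i[0]+1,:2])/2)
    P=np.array(P,np.float32); l=cv2.fitLine(P,cv2.DIST_HUBER,0,.01,.01).ravel()
    d,p=l[:2],l[2:]; r=(P-p)@np.array([-d[1],d[0]])
    return p,d,len(P),float(np.std(r))
def box(c,yaw,L,W,S,n,z,thr,sides,half=5,notch=None):
    ex=np.array([np.cos(yaw),np.sin(yaw)]); ey=np.array([-ex[1],ex[0]]); c=np.array(c); o={}
    for k,u,v,h,l in (('+x',ex,ey,L/2,W/2),('-x',-ex,ey,L/2,W/2),('+y',ey,ex,W/2,L/2),('-y',-ey,ex,W/2,L/2)):
        if k not in sides: continue
        p,d,m,s=edge(S,n,c+u*h-v*l,c+u*h+v*l,z,u,thr,half,notch=notch if 'y' in k else None)
        dd=d if d@v>0 else -d
        ang=np.degrees(np.arctan2(dd[1],dd[0])-(np.pi/2 if 'x' in k else 0))
        o[k]=(float((p-c)@u),float(ang)); print(k,'offset %.2f (half %.1f) ang %.2f n%d sd %.2f'%((p-c)@u,h,ang,m,s))
    return o
E
python3 - <<'E'
from h import *
im=cv2.imread("pics/top0.png"); S=cv2.cvtColor(im,cv2.COLOR_BGR2HSV)[...,1].astype(np.float32)
print("tin"); box([600,-106],np.radians(14.3),86,54,S,"top",67,115,('+x','-y','-x','+y'),8)
print("cap"); box([435,-339],np.radians(14.5),98,66,S,"top",30.5,85,('+x','-y','-x','+y'),7,(.25,.75))
E
```

```text
tin
+x offset 48.64 (half 43.0) ang 10.47 n60 sd 0.76
-x offset 43.28 (half 43.0) ang 14.47 n53 sd 1.83
+y offset 30.46 (half 27.0) ang 18.79 n53 sd 1.27
-y offset 31.64 (half 27.0) ang 12.23 n60 sd 0.42
cap
+x offset 49.54 (half 49.0) ang 13.66 n60 sd 0.31
-x offset 50.31 (half 49.0) ang 13.97 n60 sd 0.24
+y offset 35.25 (half 33.0) ang 14.01 n14 sd 0.52
-y offset 34.82 (half 33.0) ang 13.79 n14 sd 0.24
```

```bash
python3 - <<'E'
from h import *
im=cv2.imread("pics/top0.png"); S=cv2.cvtColor(im,cv2.COLOR_BGR2HSV)[...,1].astype(np.float32)
box([605.3,-108.1],np.radians(12.3),86,54,S,"top",67,115,('+x','-y'),5)
K=10
big=cv2.resize(im[176:222,288:334],None,fx=K,fy=K,interpolation=cv2.INTER_CUBIC)
sc=cv2.imread("pics/scene0.png"); sb=cv2.resize(sc[180:226,310:345],None,fx=K,fy=K,interpolation=cv2.INTER_CUBIC)
y=np.radians(12.3); Q=np.array([[np.cos(y),-np.sin(y)],[np.sin(y),np.cos(y)]])
for L,W,z,col in((86,54,67,(0,0,255)),(80.5,48.5,68,(255,0,0)),(86,54,6,(0,255,0))):
    p=np.array([[1,1],[-1,1],[-1,-1],[1,-1]])*[L/2,W/2]@Q.T+[605.3,-108.1]; p=np.c_[p,[z]*4]
    for b,n,o in((big,"top",(288,176)),(sb,"scene",(310,180))):
        uv=((proj(n,p)-o+.5)*K).astype(np.int32); cv2.polylines(b,[uv],True,col,1)
cv2.imwrite("pics/c2.png",np.hstack([big,sb])[:600,:800])
E
```

```text
+x offset 43.79 (half 43.0) ang 11.02 n60 sd 0.72
-y offset 28.43 (half 27.0) ang 12.50 n60 sd 0.39
```

View pics/c2.png

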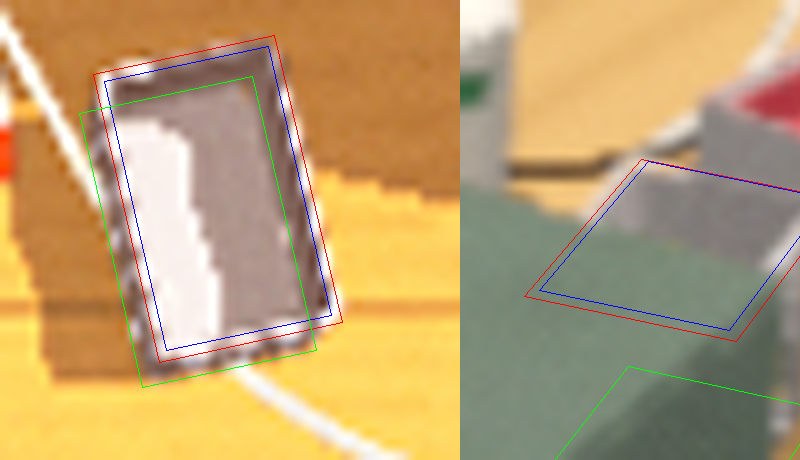

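```bash
python3 - <<'E'
from h import *
def vert(base,top):
    b=cast("scene",base,6)[0]; q=cast("scene",top,400)[0]; f,cx,cy,e,Q=cam("scene")
    d=q-e; t=np.linalg.norm(b[:2]-e[:2])/np.linalg.norm(d[:2]); return b.round(),(e+t*d).round()
print("post",vert([413,236],[432,40])); print("leftpost",vert([208,225],[205,140]))
print("track edge top cam z400",cast("top",[[290,85],[309,110],[350,140]],400).round(), cast("top",[[230,200],[240,100]],200).round())
E
```

```text
post (array([ 685., -296.,    6.]), array([ 677., -272.,  463.]))
leftpost (array([415., 140.,   6.]), array([420., 136., 232.]))
track edge top cam z400 [[ 787.  -36.  400.]
 [ 732.  -76.  400.]
 [ 667. -161.  400.]] [[571. 107. 200.]
 [836.  84. 200.]]
```

Call:
{"op": "servo_tool", "data": {"targets": [{"x": 3.71, "y": 4.68, "az": -0.0336, "claw": 1}, {"x": 3.71, "y": 4.68, "az": -0.0336, "claw": 1}, {"x": 3.71, "y": 4.68, "az": -0.0336, "claw": 1}, {"x": 3.71, "y": 4.68, "az": -0.0336, "claw": 1}, {"x": 3.72, "y": 4.69, "az": -0.0336, "claw": 1}, {"z": -5, "claw": 1}, {"z": -5, "claw": 1}, {"claw": 1}]}}

```text
schema error: expected keys ax, ay, az, x, y, z, claw
```

Call:
{"op": "servo_tool", "data": {"targets": [{"x": 3.71, "y": 4.68, "z": 0, "ax": 0, "ay": 0, "az": -0.0336, "claw": 1}, {"x": 3.71, "y": 4.68, "z": 0, "ax": 0, "ay": 0, "az": -0.0336, "claw": 1}, {"x": 3.71, "y": 4.68, "z": 0, "ax": 0, "ay": 0, "az": -0.0336, "claw": 1}, {"x": 3.71, "y": 4.68, "z": 0, "ax": 0, "ay": 0, "az": -0.0336, "claw": 1}, {"x": 3.72, "y": 4.69, "z": 0, "ax": 0, "ay": 0, "az": -0.0336, "claw": 1}, {"x": 0, "y": 0, "z": -5, "ax": 0, "ay": 0, "az": 0, "claw": 1}, {"x": 0, "y": 0, "z": -5, "ax": 0, "ay": 0, "az": 0, "claw": 1}, {"x": 0, "y": 0, "z": 0, "ax": 0, "ay": 0, "az": 0, "claw": 1}]}}

```text
time_s: 1.1
tcp_pos: [433.5, -338.3, 301.6]
eef_rot: [-179.7, 0.3, 13.9]
contact_force: [-0.3, -0.5, 0.9]
finger_gap: 85.3
grasp_force: 0.0
```

Call:
{"op": "servo_tool", "data": {"targets": [{"x": 0, "y": 0, "z": -4.5, "ax": 0, "ay": 0, "az": 0, "claw": 1}, {"x": 0, "y": 0, "z": -4.5, "ax": 0, "ay": 0, "az": 0, "claw": 1}, {"x": 0, "y": 0, "z": 0, "ax": 0, "ay": 0, "az": 0, "claw": 1}, {"x": 0, "y": 0, "z": 0, "ax": 0, "ay": 0, "az": 0, "claw": 1}]}}

```text
time_s: 1.6
tcp_pos: [435.4, -339.9, 217.0]
eef_rot: [179.9, -0.1, 13.8]
contact_force: [0.6, 0.9, 1.5]
finger_gap: 85.4
grasp_force: 0.0
```

```bash
python3 - <<'E'
from h import *
o=get_obs(); print(o['tcp_pos'],o['eef_rot'])
a=capture("scene")[:,:,::-1]; b=capture("top")[:,:,::-1]; cv2.imwrite("pics/s1.png",a); cv2.imwrite("pics/t1.png",b)
A=cv2.resize(a[200:330,320:450],None,fx=3,fy=3,interpolation=3); B=cv2.resize(b[190:320,330:460],None,fx=3,fy=3,interpolation=3)
cv2.imwrite("pics/m1.png",np.hstack([A,B]))
E
```

```text
[ 435.43232155 -339.85531808  216.98129081] [ 1.79877600e+02 -1.01806206e-01  1.38347766e+01]
```

View pics/m1.png

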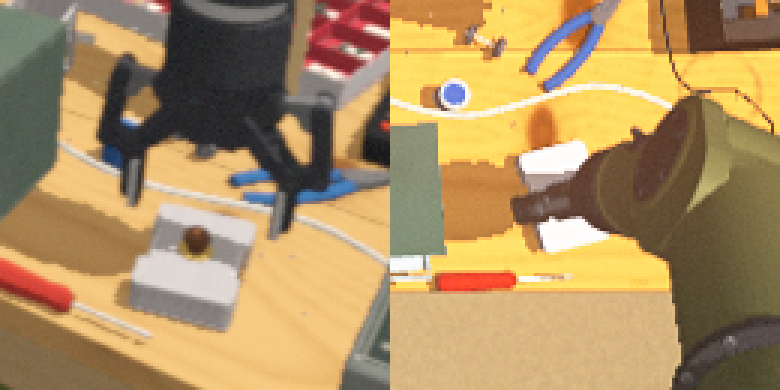

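Scene crop: the open fingers, at (133,200) and (280,230), straddle the cap across its notches, and the knob at (196,240) is centred. I'll go down.

Call:
{"op": "servo_tool", "data": {"targets": [{"x": 0, "y": 0, "z": -1.7, "ax": 0, "ay": 0, "az": 0, "claw": 1}, {"x": 0, "y": 0, "z": -1.6, "ax": 0, "ay": 0, "az": 0, "claw": 1}, {"x": 0, "y": 0, "z": 0, "ax": 0, "ay": 0, "az": 0, "claw": 1}, {"x": 0, "y": 0, "z": 0, "ax": 0, "ay": 0, "az": 0, "claw": 1}]}}

```text
time_s: 2.2
tcp_pos: [434.8, -339.3, 182.1]
eef_rot: [180.0, -0.0, 13.9]
contact_force: [0.3, 1.0, 0.1]
finger_gap: 85.3
grasp_force: 0.0
```

Call:
{"op": "servo_tool", "data": {"targets": [{"x": 0, "y": 0, "z": 0, "ax": 0, "ay": 0, "az": 0, "claw": -1}, {"x": 0, "y": 0, "z": 0, "ax": 0, "ay": 0, "az": 0, "claw": -1}, {"x": 0, "y": 0, "z": 0, "ax": 0, "ay": 0, "az": 0, "claw": -1}, {"x": 0, "y": 0, "z": 0, "ax": 0, "ay": 0, "az": 0, "claw": -1}, {"x": 0, "y": 0, "z": 0, "ax": 0, "ay": 0, "az": 0, "claw": -1}]}}

```text
time_s: 2.82
tcp_pos: [434.7, -339.2, 182.6]
eef_rot: [179.9, -0.0, 13.8]
contact_force: [-0.6, 0.8, 5.6]
finger_gap: 56.5
grasp_force: 63.4
```

Call:
{"op": "servo_tool", "data": {"targets": [{"x": 0, "y": 0, "z": 1, "ax": 0, "ay": 0, "az": 0, "claw": -1}, {"x": 0, "y": 0, "z": 2, "ax": 0, "ay": 0, "az": 0, "claw": -1}, {"x": 0, "y": 0, "z": 3, "ax": 0, "ay": 0, "az": 0, "claw": -1}, {"x": 0, "y": 0, "z": 4, "ax": 0, "ay": 0, "az": 0, "claw": -1}, {"x": 0, "y": 0, "z": 4, "ax": 0, "ay": 0, "az": 0, "claw": -1}, {"x": 0, "y": 0, "z": 0, "ax": 0, "ay": 0, "az": 0, "claw": -1}, {"x": 0, "y": 0, "z": 0, "ax": 0, "ay": 0, "az": 0, "claw": -1}]}}

```text
time_s: 3.7
tcp_pos: [434.1, -338.9, 321.2]
eef_rot: [-180.0, 0.0, 13.9]
contact_force: [-0.2, 0.1, -3.5]
finger_gap: 56.2
grasp_force: 65.9
```

```bash
python3 - <<'E'
from h import *
o=get_obs(); print(o['tcp_pos'],o['eef_rot'],o['contact_force'])
a=capture("scene")[:,:,::-1]; b=capture("top")[:,:,::-1]; cv2.imwrite("pics/s2.png",a); cv2.imwrite("pics/t2.png",b)
A=cv2.resize(a[140:300,310:450],None,fx=3,fy=3,interpolation=3); B=cv2.resize(b[180:340,340:460],None,fx=3,fy=3,interpolation=3)
cv2.imwrite("pics/m2.png",np.hstack([A,B]))
E
```

```text
[ 434.09001873 -338.90724746  321.22357514] [-1.79959569e+02  4.39819803e-02  1.38508815e+01] [-0.19927114  0.14690025 -3.48153756]
```

View pics/m2.png

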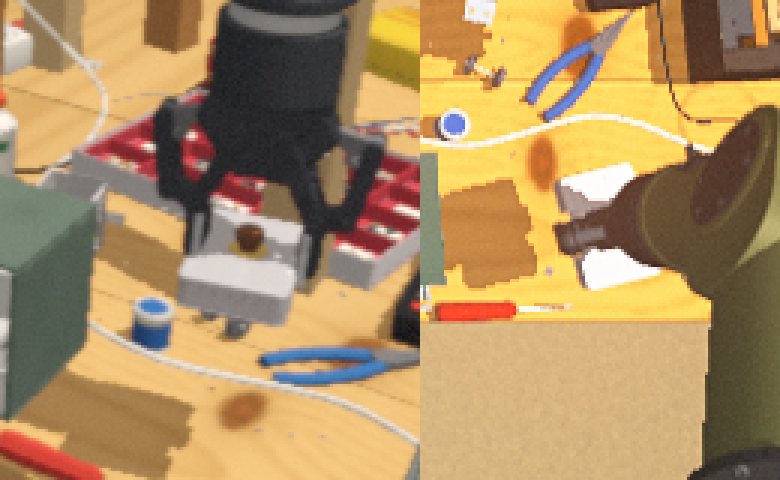

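```bash
python3 - <<'E'
from h import *
im=cv2.imread("pics/t2.png"); S=cv2.cvtColor(im,cv2.COLOR_BGR2HSV)[...,1].astype(np.float32)
c=np.array([434.1,-338.9]);y=np.radians(13.85);ex=np.array([np.cos(y),np.sin(y)]);ey=np.array([-ex[1],ex[0]])
z=321.2-176.5+24.5
for s in(1,-1):
    p,d,n,sd=edge(S,"top",c+s*49*ex+ey*2,c+s*49*ex+ey*33,z,s*ex,85,8); print(s,(p-c)@ex*s,n,sd,np.degrees(np.arctan2(d[1],d[0])))
    p,d,n,sd=edge(S,"top",c+s*20*ex+33*ey,c+s*49*ex+33*ey,z,ey,85,8); print('y',s,(p-c)@ey,n,sd)
E
```

```text
1 47.960011047854096 60 0.2910425364971161 -75.81239
y 1 37.48000986623542 60 0.2946200966835022
-1 51.839985899364336 60 0.16586211323738098 -75.1499
y -1 37.7200089381122 60 0.37727904319763184
```

```bash
python3 - <<'E'
from h import *
y=np.radians(13.85);ex=np.array([np.cos(y),np.sin(y)]);ey=np.array([-ex[1],ex[0]])
for f,z,t in(("scene0",41.5,(434.7,-339.2)),("s1",41.5,(434.7,-339.2)),("s2",180.2,(434.1,-338.9))):
    im=cv2.imread(f"pics/{f}.png"); hsv=cv2.cvtColor(im,cv2.COLOR_BGR2HSV)
    u,v=proj("scene",[[*t,z]])[0]; u0,v0=int(u),int(v)
    s=hsv[v0-9:v0+10,u0-9:u0+10]; m=((s[...,1]>90)&(s[...,0]<18)&(s[...,2]<190)).astype(np.uint8)
    n,l,st,ce=cv2.connectedComponentsWithStats(m); k=1+np.argmax(st[1:,4])
    c=ce[k]+[u0-9,v0-9]; p=cast("scene",c,z)[0,:2]-t
    print(f,(u,v),c,st[k],"along ex %.1f ey %.1f"%(p@ex,p@ey))
    print(m) if f!="s1" else 0
E
```

```text
scene0 (np.float64(386.7332961623699), np.float64(278.1465292574578)) [385.0754717  279.37735849] [ 4  7  9  8 53] along ex -5.5 ey 2.2
[[0 0 0 0 0 0 0 0 0 0 0 0 0 0 0 0 0 0 0]
 [0 0 0 0 0 0 0 0 0 0 0 0 0 0 0 0 0 0 0]
 [0 0 0 0 0 0 0 0 0 0 0 0 0 0 0 0 0 0 0]
 [0 0 0 0 0 0 0 0 0 0 0 0 0 0 0 0 0 0 0]
 [0 0 0 0 0 0 0 0 0 0 0 0 0 0 0 0 0 0 0]
 [0 0 0 0 0 0 0 0 0 0 0 0 0 0 0 0 0 0 0]
 [0 0 0 0 0 0 0 0 0 0 0 0 0 0 0 0 0 0 0]
 [0 0 0 0 0 0 1 1 1 1 1 0 0 0 0 0 0 0 0]
 [0 0 0 0 0 1 1 1 1 1 1 1 0 0 0 0 0 0 0]
 [0 0 0 0 0 1 1 1 1 1 1 1 1 0 0 0 0 0 0]
 [0 0 0 0 0 1 1 1 1 1 1 1 1 0 0 0 0 0 0]
 [0 0 0 0 1 1 1 1 1 1 1 1 0 0 0 0 0 0 0]
 [0 0 0 0 0 1 1 1 1 1 1 1 0 0 0 0 0 0 0]
 [0 0 0 0 0 0 1 1 1 1 1 0 0 0 0 0 0 0 0]
 [0 0 0 0 0 0 1 1 1 1 1 0 0 0 0 0 0 0 0]
 [0 0 0 0 0 0 0 0 0 0 0 0 0 0 0 0 0 0 0]
 [0 0 0 0 0 0 0 0 0 0 0 0 0 0 0 0 0 0 0]
 [0 0 0 0 0 0 0 0 0 0 0 0 0 0 0 0 0 0 0]
 [0 0 0 0 0 0 0 0 0 0 0 0 0 0 0 0 0 0 0]]
s1 (np.float64(386.7332961623699), np.float64(278.1465292574578)) [385.08928571 279.76785714] [ 4  7  9  9 56] along ex -6.8 ey 1.9
s2 (np.float64(395.06072907846294), np.float64(216.8
[... 162 characters left out ...]
0]
 [0 0 0 0 0 0 0 0 0 0 1 1 1 1 0 1 1 0 1]
 [0 0 0 0 0 0 0 0 0 0 1 1 1 1 0 1 0 0 0]
 [0 0 0 0 0 0 0 0 0 0 1 0 1 0 0 0 0 0 1]
 [0 0 0 0 0 0 0 0 0 0 0 0 0 0 0 0 0 1 1]
 [0 0 0 0 0 0 0 0 0 0 0 0 0 0 0 0 0 0 0]
 [0 0 0 0 0 0 0 0 0 0 0 0 0 0 0 0 0 0 0]
 [0 0 0 0 0 0 1 1 0 0 0 0 0 0 0 0 0 0 0]
 [0 0 0 0 1 1 1 1 1 1 0 0 0 0 0 0 0 0 0]
 [0 0 0 1 1 1 1 1 1 1 1 0 0 0 0 0 0 0 0]
 [0 0 0 1 1 1 1 1 1 1 1 0 0 0 0 0 0 0 0]
 [0 0 0 1 1 1 1 1 1 1 1 0 0 0 0 0 0 0 0]
 [0 0 0 1 1 1 1 1 1 1 1 0 0 0 0 0 0 0 0]
 [0 0 0 0 1 1 1 1 1 1 1 0 0 0 0 0 0 0 0]
 [0 0 0 0 1 1 1 1 1 1 0 0 0 0 0 0 0 0 0]
 [0 0 0 0 0 1 1 1 1 0 0 0 0 0 0 0 0 0 0]
 [0 0 0 0 0 0 0 0 0 0 0 0 0 0 0 0 0 0 0]
 [0 0 0 0 0 0 0 0 0 0 0 0 0 0 0 0 0 0 0]]
```

Call:
{"op": "servo_tool", "data": {"targets": [{"x": 1.06, "y": 1.44, "z": 0.6, "ax": 0, "ay": 0, "az": -0.0253, "claw": -1}, {"x": 2.5, "y": 3.4, "z": 0, "ax": 0, "ay": 0, "az": 0, "claw": -1}, {"x": 3.0, "y": 4.05, "z": 0, "ax": 0, "ay": 0, "az": 0, "claw": -1}, {"x": 3.0, "y": 4.05, "z": 0, "ax": 0, "ay": 0, "az": 0, "claw": -1}, {"x": 3.0, "y": 4.05, "z": 0, "ax": 0, "ay": 0, "az": 0, "claw": -1}, {"x": 2.5, "y": 3.4, "z": 0, "ax": 0, "ay": 0, "az": 0, "claw": -1}, {"x": 2.0, "y": 2.75, "z": 0, "ax": 0, "ay": 0, "az": 0, "claw": -1}, {"x": 0, "y": 0, "z": 0, "ax": 0, "ay": 0, "az": 0, "claw": -1}]}}

```text
time_s: 4.8
tcp_pos: [606.4, -104.0, 325.9]
eef_rot: [-179.8, 0.1, 12.7]
contact_force: [-0.5, 0.1, -1.8]
finger_gap: 56.3
grasp_force: 66.0
```

Call:
{"op": "servo_tool", "data": {"targets": [{"x": 0, "y": 0, "z": -2, "ax": 0, "ay": 0, "az": 0, "claw": -1}, {"x": 0, "y": 0, "z": -2, "ax": 0, "ay": 0, "az": 0, "claw": -1}, {"x": 0, "y": 0, "z": -1.6, "ax": 0, "ay": 0, "az": 0, "claw": -1}, {"x": 0, "y": 0, "z": 0, "ax": 0, "ay": 0, "az": 0, "claw": -1}, {"x": 0, "y": 0, "z": 0, "ax": 0, "ay": 0, "az": 0, "claw": -1}]}}

```text
time_s: 5.42
tcp_pos: [605.4, -108.0, 272.0]
eef_rot: [180.0, -0.0, 12.4]
contact_force: [-0.9, 0.8, -2.0]
finger_gap: 56.2
grasp_force: 65.9
```

```bash
python3 - <<'E'
from h import *
o=get_obs(); print(o['tcp_pos'],o['eef_rot'],o['contact_force'])
a=capture("scene")[:,:,::-1]; b=capture("top")[:,:,::-1]; cv2.imwrite("pics/s3.png",a); cv2.imwrite("pics/t3.png",b)
A=cv2.resize(a[140:260,270:410],None,fx=3,fy=3,interpolation=3); B=cv2.resize(b[140:260,250:370],None,fx=3,fy=3,interpolation=3)
cv2.imwrite("pics/m3.png",np.hstack([A,B]))
E
```

```text
[ 605.37572166 -107.97660748  272.00425912] [ 1.79991548e+02 -2.41008390e-02  1.23888232e+01] [-0.94597305  0.79389203 -2.00230754]
```

View pics/m3.png

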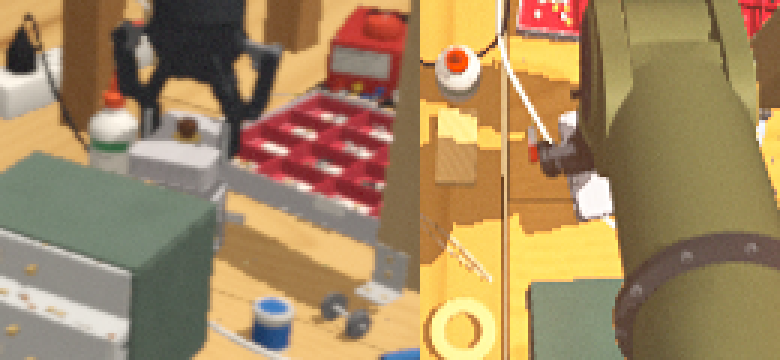

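Scene crop: the set hangs over the tin, level, with the knob at (186,128) and the tin's corner just visible at (220,225). I'll check its offset in the top view before lowering.

```bash
python3 - <<'E'
from h import *
im=cv2.imread("pics/t3.png"); S=cv2.cvtColor(im,cv2.COLOR_BGR2HSV)[...,1].astype(np.float32)
c=np.array([605.4,-108.0]);y=np.radians(12.4);ex=np.array([np.cos(y),np.sin(y)]);ey=np.array([-ex[1],ex[0]]);z=120
for s in(1,-1):
    for a,b in((14,33),(0,33)):
      p,d,n,sd=edge(S,"top",c+s*49*ex+ey*a,c+s*49*ex+ey*b,z,s*ex,85,9); print('x',s,(p-c)@ex*s,n,sd,np.degrees(np.arctan2(d[1],d[0])))
    p,d,n,sd=edge(S,"top",c+s*22*ex+33*ey,c+s*49*ex+33*ey,z,ey,85,9); print('y',s,(p-c)@ey,n,sd)
print(proj("top",[[*(c+49*ex+33*ey),z],[*(c-49*ex+33*ey),z],[*(c-49*ex),z]]))
E
```

```text
x 1 48.12252532880674 60 0.24352902173995972 -70.8089
x 1 48.5499735776255 37 0.5461481809616089 -78.23014
y 1 34.32749737204299 60 0.5280342698097229
x -1 52.667485226420126 60 0.1866598278284073 -84.88358
x -1 53.387494846197434 48 1.2073001861572266 -84.19483
y -1 37.02750073081628 60 0.7405150532722473
[[295.47845708 177.57913357]
 [303.42201586 211.89886839]
 [315.145458   209.33659891]]
```

Call:
{"op": "servo_tool", "data": {"targets": [{"x": 0.07, "y": 0.03, "z": -1.3, "ax": 0, "ay": 0, "az": 0, "claw": -1}, {"x": 0, "y": 0, "z": -1.0, "ax": 0, "ay": 0, "az": 0, "claw": -1}, {"x": 0, "y": 0, "z": 0, "ax": 0, "ay": 0, "az": 0, "claw": -1}, {"x": 0, "y": 0, "z": 0, "ax": 0, "ay": 0, "az": 0, "claw": -1}]}}

```text
time_s: 6.02
tcp_pos: [606.0, -107.4, 248.6]
eef_rot: [-180.0, 0.0, 12.4]
contact_force: [-0.7, -0.6, -2.5]
finger_gap: 56.9
grasp_force: 65.9
```

Call:
{"op": "servo_tool", "data": {"targets": [{"x": 0, "y": 0, "z": -0.25, "ax": 0, "ay": 0, "az": 0, "claw": -1}, {"x": 0, "y": 0, "z": -0.2, "ax": 0, "ay": 0, "az": 0, "claw": -1}, {"x": 0, "y": 0, "z": -0.2, "ax": 0, "ay": 0, "az": 0, "claw": -1}, {"x": 0, "y": 0, "z": 0, "ax": 0, "ay": 0, "az": 0, "claw": -1}]}}

```text
time_s: 6.52
tcp_pos: [605.8, -107.5, 242.0]
eef_rot: [-180.0, 0.0, 12.4]
contact_force: [-0.7, 1.0, -2.6]
finger_gap: 56.4
grasp_force: 65.9
```

Call:
{"op": "servo_tool", "data": {"targets": [{"x": 0, "y": 0, "z": -0.2, "ax": 0, "ay": 0, "az": 0, "claw": -1}, {"x": 0, "y": 0, "z": -0.15, "ax": 0, "ay": 0, "az": 0, "claw": -1}, {"x": 0, "y": 0, "z": -0.1, "ax": 0, "ay": 0, "az": 0, "claw": -1}, {"x": 0, "y": 0, "z": 0, "ax": 0, "ay": 0, "az": 0, "claw": -1}]}}

```text
time_s: 7.02
tcp_pos: [605.9, -107.5, 237.6]
eef_rot: [-180.0, 0.0, 12.4]
contact_force: [-0.9, 0.1, -1.9]
finger_gap: 56.5
grasp_force: 65.9
```

Call:
{"op": "servo_tool", "data": {"targets": [{"x": 0, "y": 0, "z": -0.1, "ax": 0, "ay": 0, "az": 0, "claw": -1}, {"x": 0, "y": 0, "z": 0, "ax": 0, "ay": 0, "az": 0, "claw": -1}]}}

```text
time_s: 7.28
tcp_pos: [605.9, -107.5, 236.7]
eef_rot: [180.0, -0.0, 12.4]
contact_force: [0.3, -0.7, -1.7]
finger_gap: 56.5
grasp_force: 65.9
```

Call:
{"op": "servo_tool", "data": {"targets": [{"x": 0, "y": 0, "z": -0.08, "ax": 0, "ay": 0, "az": 0, "claw": -1}, {"x": 0, "y": 0, "z": 0, "ax": 0, "ay": 0, "az": 0, "claw": -1}]}}

```text
time_s: 7.52
tcp_pos: [605.9, -107.4, 236.6]
eef_rot: [180.0, -0.0, 12.4]
contact_force: [-2.8, 0.0, 6.0]
finger_gap: 56.3
grasp_force: 66.8
```

Call:
{"op": "servo_tool", "data": {"targets": [{"x": 0, "y": 0, "z": -0.08, "ax": 0, "ay": 0, "az": 0, "claw": -1}, {"x": 0, "y": 0, "z": 0, "ax": 0, "ay": 0, "az": 0, "claw": -1}]}}

```text
time_s: 7.78
tcp_pos: [605.9, -107.4, 236.6]
eef_rot: [180.0, -0.0, 12.4]
contact_force: [-4.2, 0.3, 11.9]
finger_gap: 56.6
grasp_force: 67.7
```

Contact came at the predicted TCP height of 236.6, so the lid is home. I'll release it.

Call:
{"op": "servo_tool", "data": {"targets": [{"x": 0, "y": 0, "z": 0.08, "ax": 0, "ay": 0, "az": 0, "claw": -1}, {"x": 0, "y": 0, "z": 0, "ax": 0, "ay": 0, "az": 0, "claw": 1}, {"x": 0, "y": 0, "z": 0, "ax": 0, "ay": 0, "az": 0, "claw": 1}, {"x": 0, "y": 0, "z": 0, "ax": 0, "ay": 0, "az": 0, "claw": 1}, {"x": 0, "y": 0, "z": 0, "ax": 0, "ay": 0, "az": 0, "claw": 1}, {"x": 0, "y": 0, "z": 0, "ax": 0, "ay": 0, "az": 0, "claw": 1}]}}

```text
time_s: 8.52
tcp_pos: [605.9, -107.5, 235.8]
eef_rot: [-180.0, 0.0, 12.4]
contact_force: [0.4, 0.1, 0.4]
finger_gap: 85.1
grasp_force: 0.0
```

Call:
{"op": "servo_tool", "data": {"targets": [{"x": 0, "y": 0, "z": 2, "ax": 0, "ay": 0, "az": 0, "claw": 1}, {"x": 0, "y": 0, "z": 3, "ax": 0, "ay": 0, "az": 0, "claw": 1}, {"x": 0, "y": 0, "z": 2, "ax": 0, "ay": 0, "az": 0, "claw": 1}, {"x": 0, "y": 0, "z": 0, "ax": 0, "ay": 0, "az": 0, "claw": 1}, {"x": 0, "y": 0, "z": 0, "ax": 0, "ay": 0, "az": 0, "claw": 1}]}}

```text
time_s: 9.15
tcp_pos: [605.6, -107.5, 305.1]
eef_rot: [-180.0, 0.1, 12.4]
contact_force: [-0.3, -0.5, 0.1]
finger_gap: 85.3
grasp_force: 0.0
```

```bash
python3 - <<'E'
from h import *
o=get_obs(); print(o['tcp_pos'],o['eef_rot'],o['contact_force'])
a=capture("scene")[:,:,::-1]; cv2.imwrite("pics/s4.png",a)
cv2.imwrite("pics/m4.png",cv2.resize(a[140:260,270:410],None,fx=5,fy=5,interpolation=3))
E
```

```text
[ 605.57463776 -107.49396813  305.06619244] [-1.79981227e+02  5.89608043e-02  1.24011049e+01] [-0.27425919 -0.46167635  0.08492646]
```

View pics/m4.png

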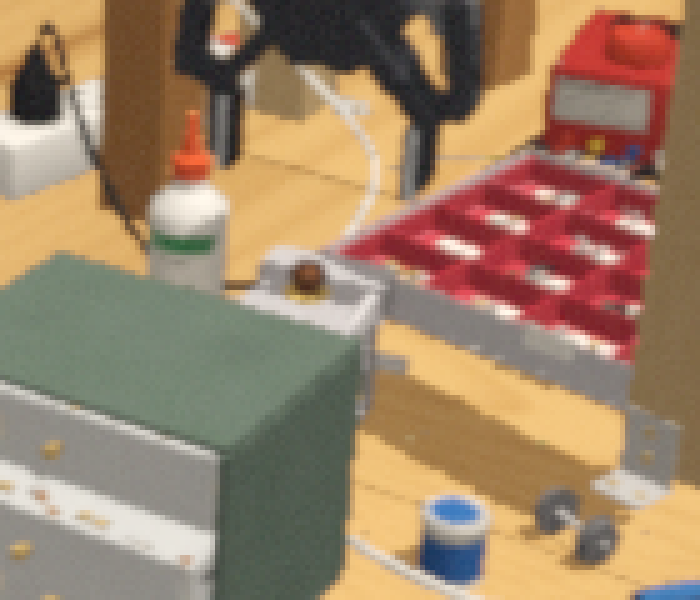

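The picture shows the cap still nested on the seated lid, with the knob at (307,278) and the tin in place. I'll pre-close the fingers and measure the fingertip height before gripping the knob.

Call:
{"op": "servo_tool", "data": {"targets": [{"x": 0, "y": 0, "z": 0, "ax": 0, "ay": 0, "az": 0, "claw": -0.25}, {"x": 0, "y": 0, "z": 0, "ax": 0, "ay": 0, "az": 0, "claw": -0.25}, {"x": 0, "y": 0, "z": 0, "ax": 0, "ay": 0, "az": 0, "claw": -0.25}, {"x": 0, "y": 0, "z": 0, "ax": 0, "ay": 0, "az": 0, "claw": -0.25}]}}

```text
time_s: 9.7
tcp_pos: [605.9, -107.5, 305.8]
eef_rot: [-180.0, 0.0, 12.4]
contact_force: [-0.1, 0.4, -0.3]
finger_gap: 31.9
grasp_force: 0.0
```

```bash
python3 - <<'E'
from h import *
o=get_obs(); print(o['tcp_pos'],o['finger_gap']); g=o['finger_gap']
a=capture("scene")[:,:,::-1]; cv2.imwrite("pics/s5.png",a); old=cv2.imread("pics/s4.png")
y=np.radians(12.4);ex=np.array([np.cos(y),np.sin(y)]);ey=np.array([-ex[1],ex[0]]); t=o['tcp_pos']
for im,gap in((old,85.3),(a,g)):
  for s in(1,-1):
    h=[]
    for off in (1.5,3,5):
        zz=np.arange(160,100,-1.0); w=np.c_[np.tile(t[:2]+s*ey*(gap/2+off),(60,1)),zz]
        uv=proj("scene",w).astype(np.float32)
        V=cv2.remap(im.max(2),uv[:,:1],uv[:,1:],1).ravel(); h.append(V[5:50:2].tolist())
    print(gap,s,"z from 155 step -2"); [print(x) for x in h]
cv2.imwrite("pics/m5.png",cv2.resize(a[130:230,290:390],None,fx=6,fy=6,interpolation=0))
# knob vs TCP in scene
hsv=cv2.cvtColor(a,cv2.COLOR_BGR2HSV); u,v=proj("scene",[[*t[:2],95.5]])[0]; print(u,v)
E
```

```text
[ 605.88713542 -107.45804114  305.76758005] 31.86448867042566
85.3 1 z from 155 step -2
[84, 84, 75, 94, 131, 175, 202, 215, 220, 221, 222, 222, 222, 222, 222, 223, 223, 223, 223, 224, 226, 229, 230]
[56, 58, 55, 64, 85, 129, 174, 202, 217, 221, 221, 222, 222, 223, 222, 223, 224, 224, 221, 219, 218, 221, 221]
[46, 47, 49, 50, 54, 85, 132, 178, 214, 219, 221, 222, 223, 223, 223, 225, 230, 230, 224, 214, 200, 200, 200]
85.3 -1 z from 155 step -2
[108, 110, 115, 119, 125, 137, 155, 181, 188, 193, 193, 186, 177, 172, 171, 172, 173, 154, 136, 128, 128, 126, 131]
[79, 81, 88, 98, 126, 150, 167, 177, 182, 191, 192, 180, 173, 171, 171, 175, 183, 162, 141, 129, 128, 125, 130]
[56, 58, 71, 97, 145, 177, 185, 179, 187, 192, 185, 175, 171, 169, 172, 182, 197, 172, 147, 130, 126, 125, 128]
31.86448867042566 1 z from 155 step -2
[90, 91, 95, 90, 78, 84, 82, 88, 96, 112, 144, 178, 204, 226, 230, 231, 231, 231, 229, 228, 229, 229, 231]
[48, 52, 58, 57, 53, 55, 56, 58, 64, 75, 100, 131, 172, 211, 226, 231, 232, 232, 230, 229, 228, 229, 230]
[51, 48, 48, 48, 50, 50, 49, 51, 53, 58, 69, 91, 132, 191, 221, 231, 232, 232, 231, 230, 228, 228, 229]
31.86448867042566 -1 z from 155 step -2
[108, 108, 108, 109, 109, 112, 117, 118, 118, 121, 128, 140, 169, 199, 221, 231, 234, 225, 211, 194, 191, 184, 176]
[87, 84, 82, 81, 80, 83, 86, 90, 93, 110, 134, 161, 194, 212, 222, 227, 230, 214, 201, 193, 185, 178, 173]
[58, 57, 57, 57, 55, 54, 56, 61, 71, 114, 165, 205, 222, 231, 228, 224, 221, 198, 194, 188, 175, 171, 170]
332.8241608986946 193.7001052870011
```

View pics/m5.png

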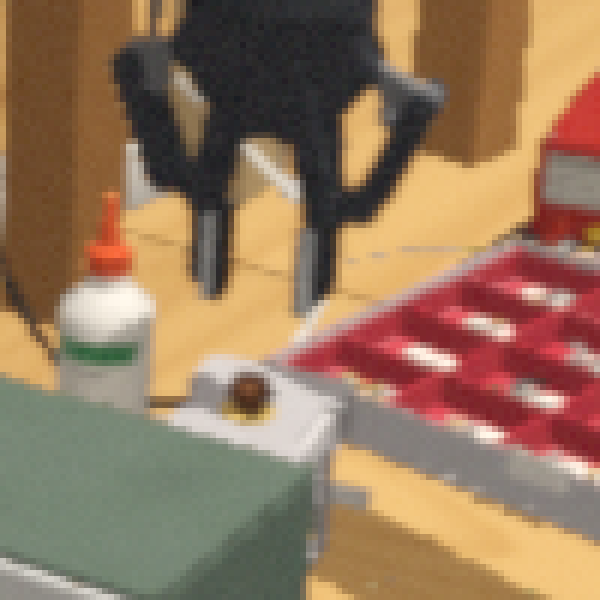

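Fingertip bottoms lie about 172 mm ahead of the TCP at this opening. The knob spans z 84.5–101.5 mm, so TCP z of about 260 puts the pads on it, clear of the cap's face.

Call:
{"op": "servo_tool", "data": {"targets": [{"x": 0, "y": 0, "z": -2, "ax": 0, "ay": 0, "az": 0, "claw": -0.25}, {"x": 0, "y": 0, "z": -1.6, "ax": 0, "ay": 0, "az": 0, "claw": -0.25}, {"x": 0, "y": 0, "z": -0.7, "ax": 0, "ay": 0, "az": 0, "claw": -0.25}, {"x": 0, "y": 0, "z": 0, "ax": 0, "ay": 0, "az": 0, "claw": -0.25}, {"x": 0, "y": 0, "z": 0, "ax": 0, "ay": 0, "az": 0, "claw": -0.25}]}}

```text
time_s: 10.38
tcp_pos: [606.1, -107.5, 263.4]
eef_rot: [180.0, -0.0, 12.4]
contact_force: [-0.1, -0.5, 0.1]
finger_gap: 31.9
grasp_force: 0.0
```

Call:
{"op": "servo_tool", "data": {"targets": [{"x": 0, "y": 0, "z": -0.3, "ax": 0, "ay": 0, "az": 0, "claw": -0.25}, {"x": 0, "y": 0, "z": 0, "ax": 0, "ay": 0, "az": 0, "claw": -0.25}, {"x": 0, "y": 0, "z": 0, "ax": 0, "ay": 0, "az": 0, "claw": -1}, {"x": 0, "y": 0, "z": 0, "ax": 0, "ay": 0, "az": 0, "claw": -1}, {"x": 0, "y": 0, "z": 0, "ax": 0, "ay": 0, "az": 0, "claw": -1}, {"x": 0, "y": 0, "z": 0, "ax": 0, "ay": 0, "az": 0, "claw": -1}]}}

```text
time_s: 11.12
tcp_pos: [605.9, -107.4, 260.2]
eef_rot: [180.0, -0.0, 12.4]
contact_force: [-2.6, 0.7, 5.3]
finger_gap: 14.9
grasp_force: 58.7
```

Call:
{"op": "servo_tool", "data": {"targets": [{"x": 0, "y": 0, "z": 0.2, "ax": 0, "ay": 0, "az": 0, "claw": -1}, {"x": 0, "y": 0, "z": 0.4, "ax": 0, "ay": 0, "az": 0, "claw": -1}, {"x": 0, "y": 0, "z": 0.6, "ax": 0, "ay": 0, "az": 0, "claw": -1}, {"x": 0, "y": 0, "z": 0, "ax": 0, "ay": 0, "az": 0, "claw": -1}, {"x": 0, "y": 0, "z": 0, "ax": 0, "ay": 0, "az": 0, "claw": -1}]}}

```text
time_s: 11.75
tcp_pos: [605.8, -107.5, 271.9]
eef_rot: [180.0, -0.0, 12.4]
contact_force: [-0.4, 0.4, -1.8]
finger_gap: 14.6
grasp_force: 58.6
```

```bash
python3 - <<'E'
from h import *
o=get_obs(); print(o['tcp_pos'],o['finger_gap'],o['contact_force'])
a=capture("scene")[:,:,::-1]; cv2.imwrite("pics/s6.png",a)
cv2.imwrite("pics/m6.png",cv2.resize(a[130:230,290:390],None,fx=6,fy=6,interpolation=3))
E
```

```text
[ 605.84042951 -107.50331219  271.86618529] 14.63105995056586 [-0.36081667  0.4224541  -1.77354369]
```

View pics/m6.png

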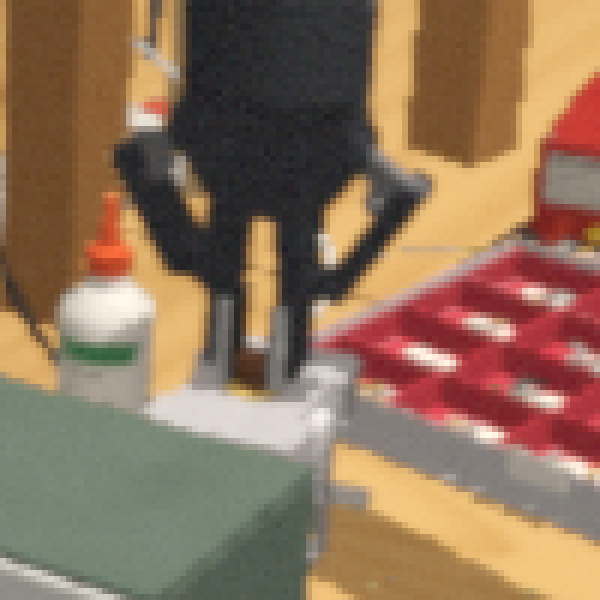

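The cap has risen level on its knob, and the load of −1.8 N fits the cap alone. I'll keep lifting.

Call:
{"op": "servo_tool", "data": {"targets": [{"x": 0, "y": 0, "z": 1, "ax": 0, "ay": 0, "az": 0, "claw": -1}, {"x": 0, "y": 0, "z": 1.5, "ax": 0, "ay": 0, "az": 0, "claw": -1}, {"x": 0, "y": 0, "z": 1.5, "ax": 0, "ay": 0, "az": 0, "claw": -1}, {"x": 0, "y": 0, "z": 1, "ax": 0, "ay": 0, "az": 0, "claw": -1}, {"x": 0, "y": 0, "z": 0, "ax": 0, "ay": 0, "az": 0, "claw": -1}]}}

```text
time_s: 12.42
tcp_pos: [606.1, -107.5, 323.2]
eef_rot: [180.0, -0.1, 12.4]
contact_force: [0.5, 0.3, -2.0]
finger_gap: 14.4
grasp_force: 58.6
```

Call:
{"op": "servo_tool", "data": {"targets": [{"x": 0, "y": 0, "z": 1, "ax": 0, "ay": 0, "az": 0, "claw": -1}, {"x": 0, "y": 0, "z": 1, "ax": 0, "ay": 0, "az": 0, "claw": -1}, {"x": 0, "y": 0, "z": 1, "ax": 0, "ay": 0, "az": 0, "claw": -1}, {"x": 0, "y": 0, "z": 0.5, "ax": 0, "ay": 0, "az": 0, "claw": -1}, {"x": 0, "y": 0, "z": 0, "ax": 0, "ay": 0, "az": 0, "claw": -1}, {"x": 0, "y": 0, "z": 0, "ax": 0, "ay": 0, "az": 0, "claw": -1}, {"x": 0, "y": 0, "z": 0, "ax": 0, "ay": 0, "az": 0, "claw": -1}, {"x": 0, "y": 0, "z": 0, "ax": 0, "ay": 0, "az": 0, "claw": -1}]}}

```text
time_s: 13.42
tcp_pos: [605.9, -107.4, 356.6]
eef_rot: [-180.0, 0.0, 12.4]
contact_force: [0.4, 1.1, -1.6]
finger_gap: 14.4
grasp_force: 58.6
```

```bash
python3 - <<'E'
from h import *
o=get_obs(); print(o['tcp_pos'],o['finger_gap'],o['contact_force'],abs(o['qd']).max())
a=capture("scene")[:,:,::-1]; cv2.imwrite("pics/s7.png",a); old=cv2.imread("pics/s6.png")
# has anything changed near the tin's visible corner (below the lid)?
d=cv2.absdiff(a,old)[204:228,340:352]; print("tin corner diff",d.mean(), "control",cv2.absdiff(a,old)[240:270,360:400].mean())
# knob/cap: white cap rows below the knob: predicted cap top-face centre -x edge
y=np.radians(12.4);ex=np.array([np.cos(y),np.sin(y)]);ey=np.array([-ex[1],ex[0]]);t=o['tcp_pos']
zt=t[2]-260.2+84.5
for s in(-25,25):
    p=t[:2]-40*ex+s*ey; u,v=proj("scene",[[*p,zt]])[0]; print("cap top px",a[int(round(v)),int(round(u))], "lid px",a[tuple(np.round(proj("scene",[[*(t[:2]+s*ey*.6-40*ex),82]])[0][::-1]).astype(int))])
E
```

```text
[ 605.85124096 -107.44077144  356.598266  ] 14.381893817526542 [ 0.37365868  1.11071591 -1.59596155] 0.17953737974374984
tin corner diff 3.1747685185185186 control 1.873888888888889
cap top px [211 214 222] lid px [121 138 125]
cap top px [210 213 221] lid px [116 134 118]
```

```bash
python3 - <<'E'
from h import *
a=cv2.imread("pics/s7.png")
y=np.radians(12.4);ex=np.array([np.cos(y),np.sin(y)]);ey=np.array([-ex[1],ex[0]]);t=np.array([605.9,-107.4])
for i in(-40,-25,0,25,40):
    print(i,[a[tuple(np.round(proj("scene",[[*(t+i*ex+j*ey),82]])[0][::-1]).astype(int))].tolist() for j in(-24,-12,0,12,24)])
# vertical walk down -y side wall of the tin/lid at x-local +30: z 90..20
print([ (z,a[tuple(np.round(proj("scene",[[*(t+20*ex-29*ey),z]])[0][::-1]).astype(int))].tolist()) for z in range(96,40,-4)])
E
```

```text
-40 [[125, 142, 130], [119, 136, 123], [113, 131, 115], [112, 131, 115], [116, 135, 118]]
-25 [[231, 237, 245], [235, 241, 249], [221, 227, 234], [143, 153, 156], [129, 144, 138]]
0 [[236, 241, 249], [238, 244, 251], [207, 211, 219], [237, 243, 250], [157, 162, 170]]
25 [[166, 171, 178], [238, 243, 251], [237, 243, 251], [178, 183, 191], [160, 165, 172]]
40 [[169, 178, 196], [143, 146, 169], [136, 140, 150], [162, 172, 180], [151, 170, 189]]
[(96, [172, 191, 210]), (92, [162, 168, 185]), (88, [160, 164, 174]), (84, [158, 162, 170]), (80, [166, 172, 179]), (76, [126, 130, 138]), (72, [125, 130, 135]), (68, [110, 134, 157]), (64, [114, 171, 213]), (60, [118, 155, 187]), (56, [119, 163, 201]), (52, [115, 163, 201]), (48, [118, 143, 165]), (44, [120, 128, 137])]
```

The lid's flat top shows in place at z = 82 mm on the tin, with its slot across the middle. The cap is held 96 mm above where it sat, so I'll hand in.

```bash
python3 -c "
from workcell import *
print(job_done())"
```

```text
the job is handed in; nothing more can be done
None
```

The slotted lid sits home on the tin and the cap is held level by its knob about 96 mm above where it sat, handed in at about 13.5 s with no verdict returned; I viewed 11 pictures, one over the limit of 10.

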